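Refit the gas burners after cleaning

TASK

The hob has been cleaned: put its two open burners together again from the parts drying on the chopping board. On each burner fit the flame crown of its size, then the cap of that size on top, all seated level and fully home and let go. Leave the third burner's cap, the soap dispenser and the mug where they are.

Things in the scene. Friction and masses are not known exactly. Their poses are not given: they have to be found in the camera images.
- crown_small: Small flame crown: aluminium ring with dark flame slots, 44 mm outside, 28 mm bore right through, 18 mm high, about 60 g. Loose, flat on the wooden chopping board (300 x 300 mm, 18 mm thick), its neighbours about 140 mm away. Origin on its axis at its underside, z up. Sits on burner_small, any way round.
- crown_large: Large flame crown: aluminium ring with dark flame slots, 62 mm outside, 44 mm bore right through, 18 mm high, about 120 g. Loose, flat on the chopping board. Origin on its axis at its underside, z up. Sits on burner_large, any way round.
- cap_small: Small cap, black enamel, 60 g, 12 mm high, on the board: upper 6 mm a disc 48 mm wide (grip its rim), lower 6 mm a tapered plug, 20 mm wide under the disc, 13 mm at its foot. Origin on the axis at the plug's foot, z up. The plug drops into crown_small's bore (4 mm play all round, any way round), the disc rests on the crown: its origin then lies 12 mm above the crown's.
- cap_large: Large cap, black enamel, 130 g, 12 mm high, on the board: upper 6 mm a disc 66 mm wide, lower 6 mm a tapered plug, 36 mm wide under the disc, 28 mm at its foot. Origin on the axis at the plug's foot, z up. Fits crown_large likewise (4 mm play, any way round); seated, its origin lies 12 mm above the crown's.
- burner_small: Small burner base, fixed on the steel hob: dark cup 56 mm wide, 10 mm high; on it a tapered brass collar 20 mm wide (13 mm on top), 7 mm high, over which crown_small drops (4 mm play) to rest on the cup, 10 mm above this origin. White spark plug, 24 mm high, 33.5 mm out along +x. Origin on the axis, on the hob's plate, 8 mm above the worktop. At one of two places 220 mm apart.
- burner_large: Large burner base, fixed on the hob at the other place: dark cup 74 mm wide, 10 mm high; on it a tapered brass collar 36 mm wide (28 mm on top), 7 mm high, over which crown_large drops (4 mm play) to rest on the cup, 10 mm above this origin. White spark plug, 24 mm high, 42.5 mm out along +x. Origin on the axis, on the hob's plate, z up.
- third_cap: Black cap, 92 mm diameter, 12 mm high, already in place on the third and biggest burner, farther from the robot than the other two; its top is 42 mm above the worktop. Loose; to be left alone. Origin on its axis at the foot of its plug.
- soap: Amber pump dispenser for soap, 64 mm diameter, 115 mm high, its black spout reaching 44 mm out along +x, standing on the worktop beyond the board; to be left alone. Origin at the centre of its underside.
- mug: White mug, 82 mm diameter, 92 mm high, standing on the worktop beyond the board; to be left alone. Origin at the centre of its underside.
Things that resemble listed ones, but are neither listed nor needed, are in the scene too. Leave any orange look-alike of the crown_small alone.

How it is judged:
At the end, for the whole second after the job is handed in: Each crown sits on the base of its size (within 6 mm of centre, origin 10 +-2 mm above the base's) and each cap in the crown of its size (within 6 mm, origin 12 +-2 mm above the crown's), all four level within 0.06 rad, released and at rest (horizontal distance between crown_small and burner_small below 0.006 m and z of crown_small in the frame of burner_small between 0.008 and 0.012 m and angle between each of crown_small, crown_large, cap_small, cap_large's own z axis and vertical below 0.06 rad and linear speed of each of crown_small, crown_large, cap_small, cap_large below 0.02 m/s and horizontal distance between crown_large and burner_large below 0.006 m and z of crown_large in the frame of burner_large between 0.008 and 0.012 m and horizontal distance between cap_small and crown_small below 0.006 m and z of cap_small in the frame of crown_small between 0.01 and 0.014 m and horizontal distance between cap_large and crown_large below 0.006 m and z of cap_large in the frame of crown_large between 0.01 and 0.014 m); the robot touches nothing.
It fails at once if the cap of the third burner was shifted (distance of third_cap from where it was at the start of the episode above 0.01 m).
It fails at once if the soap dispenser was pushed or knocked over (distance of soap from where it was at the start of the episode above 0.03 m).
It fails at once if the mug was pushed or knocked over (distance of mug from where it was at the start of the episode above 0.03 m).
It also fails if it takes over 106 s, if anything falls off the work surface, if the arm or the gripper's body presses on something with over 40 N, if the wrist force passes 120 N, or if a joint passes its speed limit or range.

ROBOT

A 7-joint arm with a two-finger parallel gripper is mounted at the origin on the work surface. World frame = base frame: x ahead of the robot, y to its left, z up, the work surface at z = 0. Lengths are in m, angles in rad, forces in N, time in s.
With the tool pointing down it reaches from about 0.4 to 0.85 m from the base axis. Payload 10.4 kg.
Tool frame: the origin (TCP) lies on the centre line of the jaws, within the pads' length; the fingertips stand 14 mm ahead of it and the grasp point (between the pads) lies 5 mm behind it (manip.tip_reach is the distance from the TCP to the fingertips, in m); z points along the fingers, y is the line along which they close (so a half turn about z gives the same grasp; the last joint's range is limited). The gripper opens to 85 mm and grips with 20 to 120 N. Pads are 22 mm wide; open, the fingers measure 114 mm over their backs; the gripper's body (76 mm by 85 mm) begins 54 mm behind the grasp point. The pads swing forward as they close: fully open they stand 13 mm farther back than shut.
Start: joints at [-0.023, 0.332, -0.065, 1.46, 0.022, 1.35, -0.088], TCP at [0.625, 0, 0.245] pointing down, gripper open.
Joint ranges: [-2.6, 2.6], [-0.5, 2.12], [-1.47, 1.34], [0.16, 2.42], [-1.27, 4.41], [0.06, 2.06], [-2.6, 2.6]. Speed limits (rad/s): [2.22, 2.22, 2.79, 2.79, 3.14, 3.14, 3.14].

INTERFACE

Orientations are given as a unit quaternion [x, y, z, w].
In Python, from workcell import manip gives the robot as it stands.
- The arm moves only by the shell command python3 -m pendant 'ROWS' [FORCE]. ROWS is JSON, a list of rows, each a list of 7 numbers: the shift along the tool's x, y, z in units of 50 mm (1.0 is 50 mm), then the turn, a rotation vector about the tool's x, y, z in units of 8 degrees (1.0 is 8 degrees), then the opening, from -1 (shut) to 1 (fully open), so that 0 is half open. In form: [[dx, dy, dz, ax, ay, az, jaw], ...]. A call has exactly 10 rows; each row is the pose to reach, as a shift and turn from the pose commanded when the call began, along the tool's axes at that moment; what a row does not reach only later rows make up. A row lasts 1/8 s, in which the tool goes at most 62.5 mm and 10.7 degrees, less where a joint would pass 70% of its speed; a pose out of reach is approached as far as the arm can. A call with a gripper value outside its range is refused whole. The fingers move at their own pace and stop on an object; FORCE is the grip in N (left out, the last holds). Time passes only in rows, so rows that repeat a pose let the fingers close, or fill a call up. It gives the time, the measured TCP pose, the force, the opening and the grip force at its end, in the units of the state.
- manip.get_obs(): the state, without advancing time (a new reading comes with each control period).
- manip.camera(name): name is "scene" or "side" or "wrist"; returns (picture, depth): 480x640x3 uint8, red, green, blue; 480x640 float32, m along the optical axis (not along the pixel's ray), 0 where there is no reading.
- manip.get_calibration(name): a dict with "fx", "fy", "cx", "cy" (pixels), "D" ([k1, k2, p1, p2, k3] as OpenCV has them; the pictures are not rectified), "xyz" and "orientation" of the camera in the world. Camera axes: x right, y up, looking along -z (the intrinsics and any distortion apply to the point x, -y, -z); pixel columns grow to the right and rows downward; lengths in m; the calibration is good to about 2 mm. A picture is of the moment at which its call begins: read the wrist's pose just before it. get_calibration takes no time and is no camera call; for the wrist camera it gives the pose at the moment of the call.
- manip.hand_in(): hands the job in; it is judged then, once.
Trained networks look in the newest picture that a camera, given by its name, has taken for a name from the list of things; names that differ only in an ending like _2 or _b are one class to them, and where a whole thing is asked for, a point or a joint stands for the part that bears it (a point fixed in the world has none). Each returns a list of dicts, best first, with "p" (0 to 1); they miss things now and then, are a little off and sometimes report something else, mostly with a low value. They report only what shows in the picture. A call takes as long as a camera call. They do not tell look-alikes from the thing itself.
- manip.find_in(thing, camera): "box" ([left, top, right, bottom] in pixels, round what is visible of it).
- manip.trace(thing, camera): "pixels" (480x640 bool, what is visible of it) and "box" ([left, top, right, bottom] in pixels, round what is visible of it).
- manip.tip_of(thing, camera): "pixel" ([column, row] in pixels: a listed point, or the origin of a listed thing).
The state is a dict: "clock": time; "joint_pos": joint angles; "joint_velocities": joint speeds; "tau": joint torques, N m; "position": TCP position; "ee_rot": TCP orientation; "ft_force": force on the tool from outside, world axes, zero at the start; "torque": the same for the moment, N m; "grip_width": opening from 0.0 (shut) to 1.0 (fully open); "grasp_force": force on a finger pad.
Only numpy, scipy, OpenCV 4.12 (cv2) and the standard library are available. Lean on these libraries where they do the work, as an engineer would, in place of code of your own. Each camera call takes 0.05 s, during which the arm holds its last target. There are 200 camera calls.

## Working session

There is one attempt and no reset: what is moved stays moved. The work goes in short steps, Python scripts to look and compute and a shell command to move; the robot and the scene stay as the last step left them, time stands still between calls to the robot, and variables do not carry over. Pictures are saved under pics/ and viewed, at most 14 in all, crops included, and the job is handed in when it is done.

```bash
mkdir -p pics; ls
cat > h.py <<'E'
import numpy as np, cv2
from scipy.spatial.transform import Rotation as R
from workcell import manip
def shot(cam,name=None):
    c=manip.get_calibration(cam); im,d=manip.camera(cam)
    if name: cv2.imwrite('pics/%s.png'%name,im[:,:,::-1])
    return im,d,c
def rays(c,px):
    K=np.array([[c['fx'],0,c['cx']],[0,c['fy'],c['cy']],[0,0,1]])
    u=cv2.undistortPoints(np.array(px,float).reshape(-1,1,2),K,np.array(c['D'],float)).reshape(-1,2)
    v=np.c_[u[:,0],-u[:,1],-np.ones(len(u))]
    return np.array(c['xyz']),R.from_quat(c['orientation']).apply(v)
def onplane(c,px,z):
    o,v=rays(c,px); return o+v*((z-o[2])/v[:,2])[:,None]
def cloud(c,d):
    ys,xs=np.nonzero(d>0); o,v=rays(c,np.c_[xs,ys]); return np.c_[xs,ys],o+v*d[ys,xs][:,None]
def proj(c,P):
    K=np.array([[c['fx'],0,c['cx']],[0,c['fy'],c['cy']],[0,0,1]])
    q=R.from_quat(c['orientation']).inv().apply(np.atleast_2d(P)-np.array(c['xyz']))*[1,-1,-1]
    return cv2.projectPoints(q,np.zeros(3),np.zeros(3),K,np.array(c['D'],float))[0].reshape(-1,2)
E
python3 - <<'E'
from h import *
T=['crown_small','crown_large','cap_small','cap_large','burner_small','burner_large','third_cap','soap','mug']
for cam in ['scene','side','wrist']:
    im,d,c=shot(cam,cam+'0'); print(cam,np.round(c['xyz'],3),c['fx'])
    for t in T:
        for f in manip.trace(t,cam)[:3]:
            m=f['pixels']&(d>0); 
            if f['p']<.2 or m.sum()<5: continue
            ys,xs=np.nonzero(m); o,v=rays(c,np.c_[xs,ys]); P=o+v*d[ys,xs][:,None]
            print(t,round(f['p'],2),np.round(f['box']),'med',np.round(np.median(P,0),3),'lo',np.round(np.percentile(P,2,0),3),'hi',np.round(np.percentile(P,98,0),3))
E
```

```text
pics
scene [1.191 0.441 0.747] 478.69744261288315
crown_large 0.58 [172. 206. 195. 226.] med [ 0.573 -0.348  0.033] lo [ 0.545 -0.378  0.019] hi [ 0.603 -0.322  0.039]
cap_small 0.62 [213. 222. 239. 238.] med [ 0.557 -0.222  0.03 ] lo [ 0.533 -0.244  0.024] hi [ 0.578 -0.202  0.033]
cap_large 0.61 [206. 179. 229. 193.] med [ 0.424 -0.374  0.03 ] lo [ 0.394 -0.403  0.026] hi [ 0.452 -0.347  0.033]
burner_small 0.69 [446. 308. 476. 335.] med [0.509 0.344 0.018] lo [0.483 0.317 0.008] hi [0.531 0.374 0.027]
burner_large 0.59 [340. 274. 376. 301.] med [0.541 0.127 0.019] lo [0.502 0.092 0.009] hi [0.567 0.159 0.027]
third_cap 0.87 [349. 346. 399. 393.] med [0.716 0.259 0.042] lo [0.672 0.216 0.033] hi [0.755 0.299 0.045]
soap 0.75 [173. 276. 214. 330.] med [ 0.79  -0.095  0.07 ] lo [ 0.754 -0.12   0.006] hi [ 0.811 -0.077  0.116]
mug 0.83 [143. 236. 186. 291.] med [ 0.738 -0.232  0.06 ] lo [ 0.693 -0.287  0.004] hi [ 0.771 -0.207  0.094]
mug 0.55 [447. 307. 478. 335.] med [0.51  0.344 0.018] lo [0.483 0.317 0.007] hi [0.531 0.374 0.027]
side [ 0.288 -0.742  0.644] 474.76499219863484
crow
[... 1265 characters left out ...]
. 481. 264.] med [ 0.765 -0.125  0.066] lo [ 0.745 -0.143  0.004] hi [ 0.806 -0.089  0.115]
wrist [0.624 0.067 0.375] 336.19640261474433
crown_small 0.56 [ 20. 367.  37. 383.] med [ 0.25  -0.211  0.018] lo [ 0.233 -0.222  0.001] hi [ 0.259 -0.206  0.02 ]
cap_small 0.64 [236. 374. 273. 397.] med [ 0.548 -0.212  0.03 ] lo [ 0.532 -0.229  0.026] hi [ 0.573 -0.203  0.032]
burner_large 0.91 [185.  49. 260. 129.] med [0.533 0.121 0.019] lo [0.499 0.088 0.014] hi [0.565 0.154 0.027]
soap 0.9 [418. 276. 526. 347.] med [ 0.78  -0.085  0.074] lo [ 0.752 -0.111  0.009] hi [ 0.811 -0.078  0.116]
mug 0.71 [364. 370. 421. 407.] med [ 0.722 -0.211  0.028] lo [ 0.695 -0.227  0.002] hi [ 0.754 -0.208  0.062]
```

View pics/side0.png

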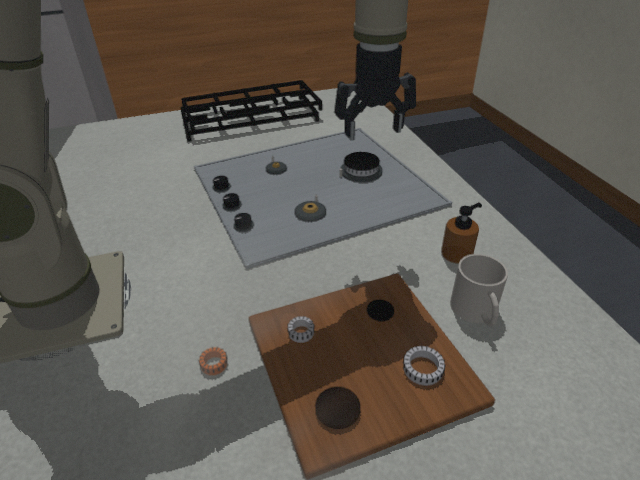

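View pics/scene0.png

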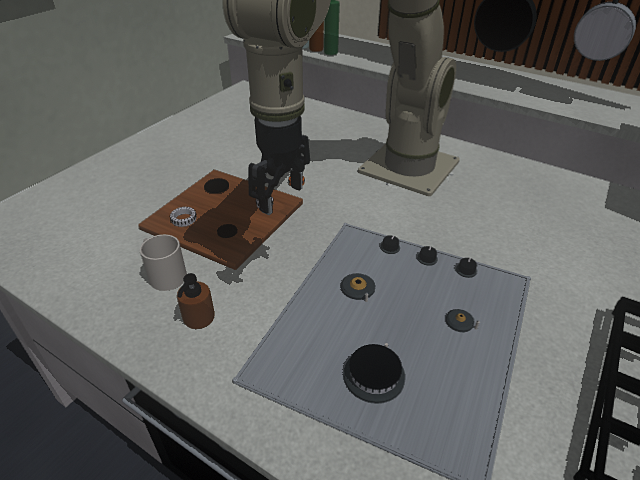

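Run:
```python
from h import *
o=manip.get_obs(); print(o); M=R.from_quat(o['ee_rot']).as_matrix(); print(M.round(3))
c=manip.get_calibration('wrist'); print(R.from_quat(c['orientation']).as_matrix().round(3), M.T@(np.array(c['xyz'])-o['position']))
print(manip.tip_reach)
```

```text
{'clock': 1.5, 'joint_pos': array([-0.0225854 ,  0.33218873, -0.06472988,  1.4600894 ,  0.02161667,
        1.34988125, -0.08849331]), 'joint_velocities': array([ 2.71499772e-03, -1.45517109e-06,  1.69974734e-04,  8.50959832e-04,
        5.70291428e-04,  1.07914001e-05, -5.54041125e-04]), 'tau': array([ 1.73867721e-05, -6.25209045e+01,  4.92988480e-02, -3.91827357e+01,
        1.64799707e-02,  1.66399899e-03, -5.68106373e-06]), 'position': array([6.25030468e-01, 2.20636881e-05, 2.45349719e-01]), 'ee_rot': array([7.07097230e-01, 7.07116330e-01, 5.08164966e-05, 3.97833014e-05]), 'ft_force': array([-0.51995327, -0.32149586,  0.67813689]), 'torque': array([-0.00261697, -0.00227433, -0.01460109]), 'grasp_force': 0.0, 'grip_width': 0.9995311810305353}
[[-0.  1.  0.]
 [ 1.  0.  0.]
 [ 0.  0. -1.]]
[[ 1.    -0.     0.   ]
 [ 0.     0.964  0.266]
 [-0.    -0.266  0.964]] [ 0.0667418  -0.00125152 -0.12946744]
0.014
```

The side view shows crown_small at (301,329), cap_small (380,310), crown_large (425,366) and cap_large (338,408) on the board. The orange decoy is at (213,361) on the worktop. In the scene view, the large burner is at (358,287) and the small one at (460,320), each with its plug at the lower right. Next I'll look straight down on both areas with the wrist camera.

```bash
cat > m.py <<'E'
from h import *
import sys
def measure(things,cam,name,zt,rad):
    im,d,c=shot(cam,name); out={}
    for t in things:
        for f in manip.trace(t,cam)[:2]:
            m=f['pixels']&(d>0)
            if f['p']<.3 or m.sum()<20: continue
            ys,xs=np.nonzero(m); o,v=rays(c,np.c_[xs,ys]); P=o+v*d[ys,xs][:,None]
            z=zt[t]; T=P[abs(P[:,2]-z)<.004]
            if len(T)<20: print(t,f['p'],'no top',np.median(P,0));continue
            (cx,cy),r=cv2.minEnclosingCircle((T[:,:2]*1000).astype(np.float32))
            H=P[P[:,2]>z+.004]
            print(t,round(f['p'],2),'medz %.4f'%np.median(T[:,2]),'circle',np.round([cx,cy,r],1),'want r',rad[t],'n',len(T),'high pts',len(H),np.round(H.mean(0)*1000) if len(H) else '')
ZT=dict(crown_small=.036,crown_large=.036,cap_small=.030,cap_large=.030,burner_small=.018,burner_large=.018)
RD=dict(crown_small=22,crown_large=31,cap_small=24,cap_large=33,burner_small=28,burner_large=37)
E
python3 -m pendant '[[1.2,-0.5,0,0,0,0,1],[2.4,-1,0,0,0,0,1],[3.6,-1.6,0,0,0,0,1],[4.9,-2.1,0,0,0,0,1],[4.9,-2.1,0,0,0,0,1],[4.9,-2.1,0,0,0,0,1],[4.9,-2.1,0,0,0,0,1],[4.9,-2.1,0,0,0,0,1],[4.9,-2.1,0,0,0,0,1],[4.9,-2.1,0,0,0,0,1]]'
python3 -c "
from m import *
measure(['burner_small','burner_large'],'wrist','w1',ZT,RD)"
python3 -m pendant '[[-1.2,-0.1,0,0,0,0,1],[-2.4,-0.2,0,0,0,0,1],[-3.6,-0.3,0,0,0,0,1],[-4.8,-0.4,0,0,0,0,1],[-6,-0.5,0,0,0,0,1],[-7.2,-0.5,0,0,0,0,1],[-8.4,-0.6,0,0,0,0,1],[-9.4,-0.6,0,0,0,0,1],[-9.4,-0.6,0,0,0,0,1],[-9.4,-0.6,0,0,0,0,1]]'
python3 -c "
from m import *
measure(['crown_small','crown_large','cap_small','cap_large'],'wrist','w2',ZT,RD)
cs=[]
for cam in ['scene','side']:
    shot(cam); cs.append((manip.get_calibration(cam),{t:manip.tip_of(t,cam) for t in ZT}))
for t in ZT:
    try:
        r=[rays(c,[d[t][0]['pixel']]) for c,d in cs]
        A=np.c_[r[0][1][0],-r[1][1][0]]; s=np.linalg.lstsq(A,r[1][0]-r[0][0],rcond=None)[0]
        p=[r[i][0]+r[i][1][0]*s[i] for i in (0,1)]; print(t,'tri',np.round(1000*(p[0]+p[1])/2,1),'gap',np.round(1000*np.linalg.norm(p[0]-p[1]),1))
    except Exception as e: print(t,repr(e))
"
```

```text
clock: 2.75
position: [0.5202, 0.2446, 0.2453]
ee_rot: [0.707, 0.707, -0.0, 0.0]
ft_force: [0.1, 0.7, -0.3]
grip_width: 0.996
grasp_force: 0.0
burner_small 0.76 medz 0.0186 circle [503.2 342.6  30.7] want r 28 n 2174 high pts 292 [503. 343.  26.]
burner_large 0.87 medz 0.0187 circle [533.  124.4  41.4] want r 37 n 2175 high pts 607 [532. 124.  25.]
clock: 4.15
position: [0.4902, -0.2243, 0.2452]
ee_rot: [0.707, 0.707, 0.0, -0.0]
ft_force: [0.4, -0.0, 0.4]
grip_width: 1.005
grasp_force: 0.0
crown_small 0.93 medz 0.0366 circle [ 409.8 -223.9   23. ] want r 22 n 898 high pts 0 
crown_small 0.67 no top [ 0.26097023 -0.22831495  0.01763483]
crown_large 0.71 medz 0.0364 circle [ 570.7 -354.1   31.5] want r 31 n 1146 high pts 0 
cap_large 0.94 medz 0.0306 circle [ 420.1 -380.4   33. ] want r 33 n 2140 high pts 0 
crown_small tri [ 414.9 -224.6   12.1] gap 15.2
crown_large tri [ 564.9 -358.2   13.6] gap 2.6
cap_small tri [ 552.8 -232.9   21.4] gap 5.7
cap_large tri [ 423.1 -372.4   10.8] gap 1.9
burner_small tri [500.5 338.2  10.8] gap 11.9
burner_large tri [537.1 127.2  10.4] gap 5.2
```

View pics/w1.png

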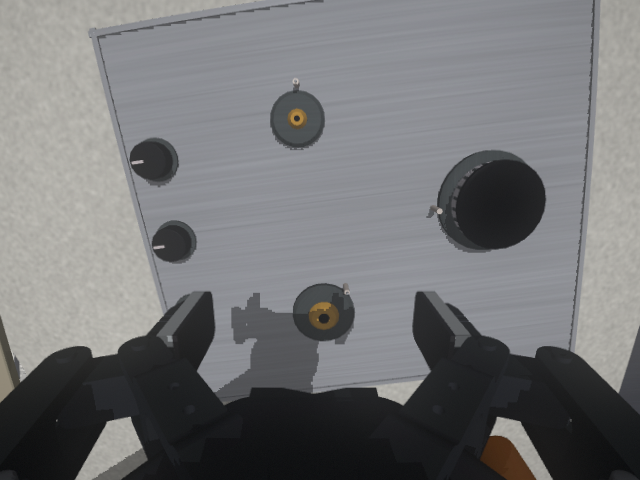

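View pics/w2.png

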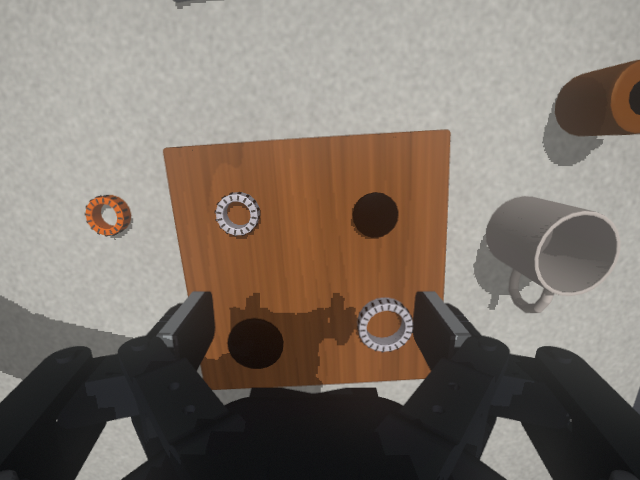

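Run:
```python
from m import *
c=manip.get_calibration('wrist'); o=manip.get_obs()['position']
cc=dict(c); cc['xyz']=np.array(c['xyz'])+np.array([.5202,.2446,.2453])-o
print('plugs',onplane(cc,[(295.5,81),(346.5,287)],.032).round(4)*1000)
im=cv2.imread('pics/w1.png'); h=cv2.cvtColor(im,cv2.COLOR_BGR2HSV)
for n,(x,y),r,z in (('s',(297,118),14,.0215),('l',(323,313),24,.0215)):
    m=np.zeros(im.shape[:2],np.uint8); cv2.circle(m,(x,y),r,255,-1)
    m&=cv2.inRange(h,(8,90,30),(28,255,255))
    k=max(cv2.findContours(m,cv2.RETR_EXTERNAL,cv2.CHAIN_APPROX_NONE)[0],key=len)
    P=onplane(cc,k[:,0],z); (cx,cy),rr=cv2.minEnclosingCircle((P[:,:2]*1000).astype(np.float32)); print(n,'brass',cx,cy,rr,'mean',P.mean(0)*1000)
im,d,c=shot('wrist')
for n,(x,y),z in (('cap_s',(375,215),.030),('cap_l',(255,343),.03),('cr_l',(386,325),.036),('cr_s',(238,214),.036)):
    ys,xs=np.mgrid[y-36:y+37,x-36:x+37]; xs=xs.ravel();ys=ys.ravel(); oo,v=rays(c,np.c_[xs,ys]); P=oo+v*d[ys,xs][:,None]
    T=P[(P[:,2]>z-.003)&(P[:,2]<z+.004)]; (cx,cy),rr=cv2.minEnclosingCircle((T[:,:2]*1000).astype(np.float32)); print(n,len(T),cx,cy,rr,'mean',T.mean(0)*1000)
```

```text
plugs [[502.  372.   32. ]
 [555.5 162.4  32. ]]
s brass 502.3965759277344 339.3648681640625 9.575606346130371 mean [502.43678865 339.52778616  21.5       ]
l brass 530.3709716796875 121.99010467529297 17.917091369628906 mean [530.67044313 121.97439995  21.5       ]
cap_s 1612 553.7778930664062 -226.16355895996094 24.06703758239746 mean [ 553.56679882 -225.55597777   30.55387002]
cap_l 2156 420.02716064453125 -380.7414855957031 33.27553176879883 mean [ 420.50812287 -378.81420485   30.52189836]
cr_l 1145 571.009765625 -354.88873291015625 32.31874084472656 mean [ 570.28490117 -352.90851555   36.31841291]
cr_s 903 409.59478759765625 -224.69313049316406 23.1422176361084 mean [ 410.03358633 -223.80991611   36.53104064]
```

In w1, burner_small is at (297,118) with its plug towards +y, and burner_large at (323,313) with its plug up and to the right at about 58°. In w2, crown_small is at (238,214), cap_small (375,215), cap_large (255,343), crown_large (386,325), and the orange decoy is off the board at (108,215). The burner spacing comes out at 219 mm, which matches the stated 220.

Next I'll move above crown_small and measure how far the fingertips reach.

```bash
python3 -m pendant '[[0,-0.8,1,0,0,0,0.4],[0,-1.6,2,0,0,0,0.4],[0,-1.61,2.5,0,0,0,0.4],[0,-1.61,2.5,0,0,0,0.4],[0,-1.61,2.5,0,0,0,0.4],[0,-1.61,2.5,0,0,0,0.4],[0,-1.61,2.5,0,0,0,0.4],[0,-1.61,2.5,0,0,0,0.4],[0,-1.61,2.5,0,0,0,0.4],[0,-1.61,2.5,0,0,0,0.4]]' 20
python3 - <<'E'
from m import *
p=manip.get_obs()['position']
for cam in ('wrist','side'):
    im,d,c=shot(cam,cam+'3'); px,P=cloud(c,d); q=P-p
    for s in (-1,1):
        T=P[(abs(q[:,1])<.012)&(q[:,0]*s>.02)&(q[:,0]*s<.06)&(P[:,2]>.06)&(P[:,2]<.16)]
        print(cam,s,len(T),'tip z-tcp',np.round((np.percentile(T[:,2],[0,1,5])-p[2])*1000,1) if len(T) else '')
    if cam=='wrist': T=P[(np.hypot(q[:,0],q[:,1])<.03)&(P[:,2]>.033)&(P[:,2]<.04)]; print('crown',cv2.minEnclosingCircle((T[:,:2]*1000).astype(np.float32)),T.mean(0))
E
```

```text
clock: 6.4
position: [0.4095, -0.225, 0.1203]
ee_rot: [0.707, 0.707, 0.0, 0.0]
ft_force: [-0.2, -0.1, -0.9]
grip_width: 0.702
grasp_force: 0.0
wrist -1 3012 tip z-tcp [-8.5 -6.7 -2.1]
wrist 1 3011 tip z-tcp [-8.7 -6.6 -2.3]
crown ((409.8774719238281, -224.59072875976562), 23.119274139404297) [ 0.4098391  -0.22357428  0.03648048]
side -1 192 tip z-tcp [-9.  -6.6 -2.7]
side 1 210 tip z-tcp [-9.8 -8.3 -5.3]
```

View pics/wrist3.png

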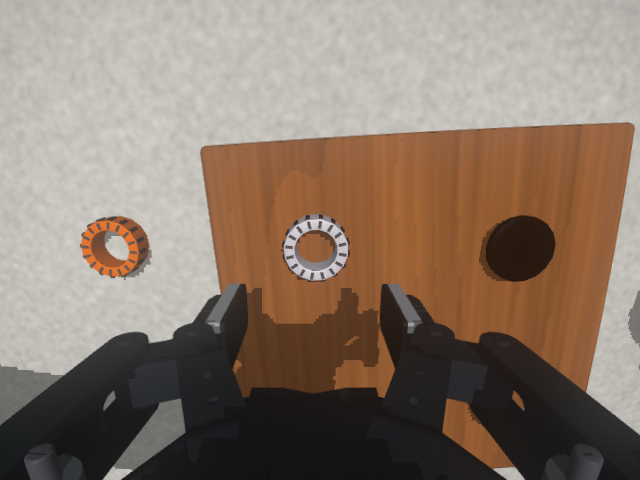

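The wrist view shows crown_small at (316,248), centred between the jaws, and the fingertips sit 9 mm below the TCP at this opening. I'll grasp it now.

```bash
python3 -m pendant '[[0,0,0.8,0,0,0,0.4],[0,0,1.4,0,0,0,0.4],[0,0,1.74,0,0,0,0.4],[0,0,1.74,0,0,0,0.4],[0,0,1.74,0,0,0,-0.2],[0,0,1.74,0,0,0,-0.2],[0,0,1.74,0,0,0,-0.2],[0,0,1.74,0,0,0,-0.2],[0,0,1.74,0,0,0,-0.2],[0,0,1.74,0,0,0,-0.2]]' 40
python3 -m pendant '[[0,0,-0.8,0,0,0,-0.2],[0.6,0.1,-1.74,0,0,0,-0.2],[1.8,0.4,-1.74,0,0,0,-0.2],[3,0.6,-1.74,0,0,0,-0.2],[4.2,0.8,-1.74,0,0,0,-0.2],[5.4,1,-1.74,0,0,0,-0.2],[6.6,1.2,-1.74,0,0,0,-0.2],[7.8,1.5,-1.74,0,0,0,-0.2],[9,1.7,-1.74,0,0,0,-0.2],[10,1.86,-1.74,0,0,0,-0.2]]'
python3 - <<'E'
from m import *
im,d,c=shot('wrist','w4'); p=manip.get_obs()['position']; print(p)
np.savez('d4.npz',d=d)
h=cv2.cvtColor(im,cv2.COLOR_RGB2HSV); q=proj(c,[[.5024,.3395,.025]])[0]; print(q)
m=np.zeros(d.shape,np.uint8); cv2.circle(m,tuple(int(a) for a in q),40,255,-1); m&=cv2.inRange(h,(8,90,30),(28,255,255))
k=max(cv2.findContours(m,cv2.RETR_EXTERNAL,cv2.CHAIN_APPROX_NONE)[0],key=len)
P=onplane(c,k[:,0],.0215); print(cv2.minEnclosingCircle((P[:,:2]*1000).astype(np.float32)))
px,P=cloud(c,d); T=P[(abs(P[:,2]-.018)<.003)&(np.hypot(P[:,0]-.5024,P[:,1]-.3395)<.0295)]; print(len(T),cv2.minEnclosingCircle((T[:,:2]*1000).astype(np.float32)))
E
```

```text
clock: 7.75
position: [0.4101, -0.2252, 0.0344]
ee_rot: [0.707, 0.707, 0.0, 0.001]
ft_force: [-2.5, 0.5, 7.3]
grip_width: 0.496
grasp_force: 40.8
clock: 9.0
position: [0.5028, 0.2776, 0.121]
ee_rot: [0.707, 0.707, 0.001, 0.0]
ft_force: [0.5, -0.7, -0.4]
grip_width: 0.498
grasp_force: 41.1
[0.50173099 0.28487466 0.12112538]
[314.66391059 154.86777552]
((502.3490295410156, 339.2182312011719), 9.7618989944458)
4537 ((502.5119323730469, 339.002685546875), 27.873170852661133)
```

View pics/w4.png

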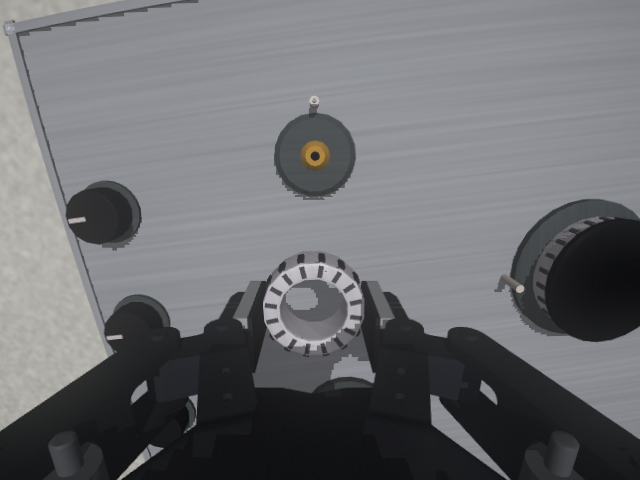

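The view shows the burner at (314,155) with its plug at (314,102), and the crown held level at (314,308). I'll check where the crown sits relative to the TCP.

```bash
cat >> m.py <<'E'
def held(c,d,p,rmax,lo=-.006,hi=.008):
    px,P=cloud(c,d); q=P-p; T=q[(np.hypot(q[:,0],q[:,1])<rmax)&(q[:,2]>lo)&(q[:,2]<hi)]
    print('held: z med %.1f'%(1000*np.median(T[:,2])),cv2.minEnclosingCircle((T[:,:2]*1000).astype(np.float32)),len(T), 'plane',np.linalg.lstsq(np.c_[T[:,:2],np.ones(len(T))],T[:,2],rcond=None)[0].round(4))
E
python3 - <<'E'
from m import *
c=manip.get_calibration('wrist'); p=manip.get_obs()['position']; held(c,np.load('d4.npz')['d'],p,.026)
held(c,np.load('d4.npz')['d'],p,.026,-.001,.004)
print('brass/tcp',p)
E
```

```text
held: z med 2.0 ((0.014619788154959679, 0.5726123452186584), 25.752220153808594) 6171 plane [0.0008 0.0003 0.0013]
held: z med 2.1 ((0.026433641090989113, 0.5423906445503235), 25.748193740844727) 5065 plane [0.0002 0.0037 0.002 ]
brass/tcp [0.50173099 0.28487466 0.12112538]
```

```bash
python3 -m pendant '[[0.6,0,0,0,0,0,-0.2],[1.27,0,0,0,0,0,-0.2],[1.27,0,0.3,0,0,0,-0.2],[1.27,0,0.8,0,0,0,-0.2],[1.27,0,1.2,0,0,0,-0.2],[1.27,0,1.45,0,0,0,-0.2],[1.27,0,1.6,0,0,0,-0.2],[1.27,0,1.7,0,0,0,-0.2],[1.27,0,1.7,0,0,0,-0.2],[1.27,0,1.7,0,0,0,-0.2]]'
python3 -m pendant '[[0,0,0.02,0,0,0,-0.2],[0,0,0.02,0,0,0,0],[0,0,0.02,0,0,0,0.3],[0,0,0.02,0,0,0,0.3],[0,0,0.02,0,0,0,0.3],[0,0,-0.4,0,0,0,0.3],[0,0,-1,0,0,0,0.3],[0,0,-1.7,0,0,0,0.3],[0,0,-1.7,0,0,0,0.3],[0,0,-1.7,0,0,0,0.3]]'
cat >> m.py <<'E'
def at(c,d,x,y,z,rmax=.045):
    px,P=cloud(c,d); T=P[(np.hypot(P[:,0]-x,P[:,1]-y)<rmax)&(abs(P[:,2]-z)<.003)]
    print('at: z %.1f'%(1000*np.median(T[:,2])),cv2.minEnclosingCircle((T[:,:2]*1000).astype(np.float32)),len(T),'slope',np.linalg.lstsq(np.c_[T[:,:2],np.ones(len(T))],T[:,2],rcond=None)[0].round(4)[:2])
E
python3 -c "
from m import *
im,d,c=shot('wrist','w5'); print(manip.get_obs()['position']); at(c,d,.5024,.3392,.036,.027)"
```

```text
clock: 10.3
position: [0.5028, 0.3387, 0.0359]
ee_rot: [0.707, 0.707, 0.0, 0.0]
ft_force: [-0.8, 0.3, -1.2]
grip_width: 0.5
grasp_force: 41.0
clock: 11.55
position: [0.5023, 0.3383, 0.1198]
ee_rot: [0.707, 0.707, -0.0, 0.0]
ft_force: [0.5, 0.1, -0.0]
grip_width: 0.65
grasp_force: 0.0
[0.50204456 0.33811519 0.11931882]
at: z 36.6 ((501.227783203125, 339.0555419921875), 23.036252975463867) 2075 slope [-0.002  -0.0025]
```

Crown_small is seated: its top reads 36.6 mm, the same as on the board, and it is level. Next is cap_small.

```bash
python3 -m pendant '[[-1.1,0.1,0,0,0,0,0.4],[-2.3,0.2,0,0,0,0,0.4],[-3.5,0.3,0,0,0,0,0.4],[-4.7,0.4,0,0,0,0,0.4],[-5.9,0.5,0,0,0,0,0.4],[-7.1,0.6,0,0,0,0,0.4],[-8.3,0.7,0,0,0,0,0.4],[-9.5,0.9,0,0,0,0,0.4],[-10.6,1.02,0,0,0,0,0.4],[-11.29,1.02,0,0,0,0,0.4]]'
python3 -c "
from m import *
im,d,c=shot('wrist','w6'); print(manip.get_obs()['position']); at(c,d,.5537,-.226,.030,.03)"
```

```text
clock: 12.85
position: [0.5526, -0.2291, 0.119]
ee_rot: [0.708, 0.706, -0.001, -0.0]
ft_force: [0.4, -0.1, 0.1]
grip_width: 0.703
grasp_force: 0.0
[ 0.55149663 -0.23373568  0.11902548]
at: z 30.7 ((553.7544555664062, -226.4124298095703), 24.111448287963867) 3701 slope [-0.0006 -0.0035]
```

```bash
python3 -m pendant '[[0,0,0.3,0,0,0,0.4],[0,0,0.9,0,0,0,0.4],[0,0,1.5,0,0,0,0.4],[0,0,1.72,0,0,0,0.4],[0,0,1.72,0,0,0,0.4],[0,0,1.72,0,0,0,-0.1],[0,0,1.72,0,0,0,-0.1],[0,0,1.72,0,0,0,-0.1],[0,0,1.72,0,0,0,-0.1],[0,0,1.72,0,0,0,-0.1]]' 40
python3 -m pendant '[[0,0,-0.2,0,0,0,-0.1],[0,0,-0.8,0,0,0,-0.1],[0,0,-1.72,0,0,0,-0.1],[0,0,-1.72,0,0,0,-0.1],[1,-0.1,-1.72,0,0,0,-0.1],[2.2,-0.2,-1.72,0,0,0,-0.1],[3.4,-0.3,-1.72,0,0,0,-0.1],[4.6,-0.4,-1.72,0,0,0,-0.1],[5.8,-0.5,-1.72,0,0,0,-0.1],[6.8,-0.6,-1.72,0,0,0,-0.1]]'
python3 -m pendant '[[1,-0.1,0,0,0,0,-0.1],[2,-0.2,0,0,0,0,-0.1],[3,-0.36,0,0,0,0,-0.1],[3.4,-0.42,0,0,0,0,-0.1],[3.4,-0.42,0,0,0,0,-0.1],[3.4,-0.42,0,0,0,0,-0.1],[3.4,-0.42,0,0,0,0,-0.1],[3.4,-0.42,0,0,0,0,-0.1],[3.4,-0.42,0,0,0,0,-0.1],[3.4,-0.42,0,0,0,0,-0.1]]'
python3 -c "
from m import *
im,d,c=shot('wrist','w7'); p=manip.get_obs()['position'];print(p); held(c,d,p,.03,-.012,.004); at(c,d,.5024,.3392,.036,.027)"
```

```text
clock: 14.15
position: [0.5544, -0.2261, 0.0355]
ee_rot: [0.707, 0.707, 0.001, 0.001]
ft_force: [0.1, 1.0, 6.2]
grip_width: 0.533
grasp_force: 41.4
clock: 15.4
position: [0.5226, 0.1163, 0.12]
ee_rot: [0.707, 0.708, -0.0, -0.0]
ft_force: [0.3, 0.2, -1.0]
grip_width: 0.528
grasp_force: 41.2
clock: 16.65
position: [0.5026, 0.2839, 0.1204]
ee_rot: [0.707, 0.707, 0.0, 0.0]
ft_force: [-0.6, 0.8, -1.2]
grip_width: 0.523
grasp_force: 41.2
[0.50259284 0.28394186 0.1203756 ]
held: z med -4.9 ((-0.02255869284272194, 3.7216198444366455), 28.987422943115234) 9013 plane [ 0.0011 -0.013  -0.0048]
at: z 36.6 ((501.2460632324219, 339.1264953613281), 23.07711410522461) 2441 slope [-0.0012 -0.0014]
```

View pics/w7.png

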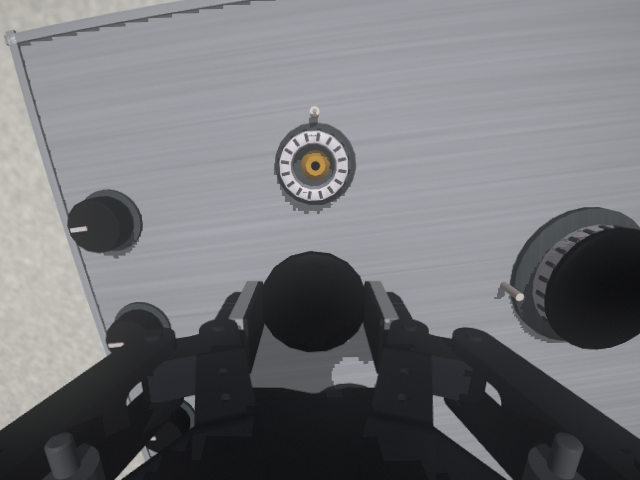

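The cap is held level at (314,300), and the crown is seated at (315,163). I'll lower the cap into it.

```bash
python3 -m pendant '[[0.6,0,0,0,0,0,-0.1],[1.1,-0.01,0,0,0,0,-0.1],[1.1,-0.01,0.3,0,0,0,-0.1],[1.1,-0.01,0.7,0,0,0,-0.1],[1.1,-0.01,1,0,0,0,-0.1],[1.1,-0.01,1.2,0,0,0,-0.1],[1.1,-0.01,1.35,0,0,0,-0.1],[1.1,-0.01,1.45,0,0,0,-0.1],[1.1,-0.01,1.45,0,0,0,-0.1],[1.1,-0.01,1.45,0,0,0,-0.1]]'
python3 -m pendant '[[0,0,0.01,0,0,0,-0.1],[0,0,0.01,0,0,0,0.2],[0,0,0.01,0,0,0,0.4],[0,0,0.01,0,0,0,0.4],[0,0,0.01,0,0,0,0.4],[0,0,-0.4,0,0,0,0.4],[0,0,-1,0,0,0,0.4],[0,0,-1.45,0,0,0,0.4],[0,0,-1.45,0,0,0,0.4],[0,0,-1.45,0,0,0,0.4]]'
python3 -c "
from m import *
im,d,c=shot('wrist','w8'); print(manip.get_obs()['position']); at(c,d,.5024,.3392,.042,.03)"
```

```text
clock: 17.95
position: [0.5022, 0.3392, 0.0481]
ee_rot: [0.707, 0.707, 0.0, 0.0]
ft_force: [0.3, -1.2, -0.2]
grip_width: 0.529
grasp_force: 41.2
clock: 19.2
position: [0.5019, 0.3389, 0.1203]
ee_rot: [0.707, 0.707, -0.0, 0.0]
ft_force: [-0.1, -0.5, -1.0]
grip_width: 0.699
grasp_force: 0.0
[0.50167968 0.33868107 0.1197641 ]
at: z 42.7 ((500.99951171875, 338.2115478515625), 24.175045013427734) 4011 slope [-0.0007 -0.0055]
```

Cap_small is seated: its top reads 42.7 mm against 42 expected plus the 0.6 mm depth bias. Next is crown_large.

```bash
python3 -m pendant '[[-1.1,0.1,0,0,0,0,0.75],[-2.3,0.2,0,0,0,0,0.75],[-3.5,0.3,0,0,0,0,0.75],[-4.7,0.4,0,0,0,0,0.75],[-5.9,0.5,0,0,0,0,0.75],[-7.1,0.6,0,0,0,0,0.75],[-8.3,0.7,0,0,0,0,0.75],[-9.5,0.8,0,0,0,0,0.75],[-10.7,0.9,0,0,0,0,0.75],[-11.7,1.1,0,0,0,0,0.75]]'
python3 -m pendant '[[-1.1,0.15,0,0,0,0,0.75],[-2.17,0.28,0,0,0,0,0.75],[-2.17,0.28,0,0,0,0,0.75],[-2.17,0.28,0,0,0,0,0.75],[-2.17,0.28,0,0,0,0,0.75],[-2.17,0.28,0,0,0,0,0.75],[-2.17,0.28,0,0,0,0,0.75],[-2.17,0.28,0,0,0,0,0.75],[-2.17,0.28,0,0,0,0,0.75],[-2.17,0.28,0,0,0,0,0.75]]'
python3 -c "
from m import *
im,d,c=shot('wrist','w9'); print(manip.get_obs()['position']); at(c,d,.5709,-.3545,.036,.035)"
```

```text
clock: 20.5
position: [0.5561, -0.2486, 0.1195]
ee_rot: [0.708, 0.707, -0.001, -0.001]
ft_force: [0.8, 0.7, 0.1]
grip_width: 0.875
grasp_force: 0.0
clock: 21.75
position: [0.571, -0.3545, 0.1203]
ee_rot: [0.707, 0.707, 0.0, 0.0]
ft_force: [0.2, -0.2, 0.1]
grip_width: 0.873
grasp_force: 0.0
[ 0.57100864 -0.3544795   0.12030187]
at: z 36.6 ((571.0302734375, -354.88824462890625), 32.171756744384766) 3428 slope [-0.0004  0.0011]
```

```bash
python3 -m pendant '[[0,0,0.3,0,0,0,0.75],[0,0,0.9,0,0,0,0.75],[0,0,1.5,0,0,0,0.75],[0,0,1.72,0,0,0,0.75],[0,0,1.72,0,0,0,0.75],[0,0,1.72,0,0,0,0.2],[0,0,1.72,0,0,0,0.2],[0,0,1.72,0,0,0,0.2],[0,0,1.72,0,0,0,0.2],[0,0,1.72,0,0,0,0.2]]' 40
python3 -m pendant '[[0,0,-0.2,0,0,0,0.2],[0,0,-0.8,0,0,0,0.2],[0,0,-1.72,0,0,0,0.2],[1,-0.1,-1.72,0,0,0,0.2],[2.1,-0.3,-1.72,0,0,0.8,0.2],[3.2,-0.5,-1.72,0,0,1.6,0.2],[4.3,-0.7,-1.72,0,0,2.4,0.2],[5.4,-0.9,-1.72,0,0,3.2,0.2],[6.5,-1.1,-1.72,0,0,4,0.2],[7.4,-1.2,-1.72,0,0,4,0.2]]'
python3 - <<'E'
from m import *
o=manip.get_obs(); M=R.from_quat(o['ee_rot']).as_matrix()
goal=np.array([.5305-.029,.122-.047,.1203]); print(o['position'],M.round(3)[:,:2].T, 'approx left (tool, units)', M.T@(goal-np.array([.571-.06,-.3545+.37,.1203]))/.05)
E
```

```text
clock: 23.05
position: [0.5719, -0.355, 0.0359]
ee_rot: [0.707, 0.707, 0.0, 0.001]
ft_force: [-0.5, -0.5, 6.0]
grip_width: 0.691
grasp_force: 44.4
clock: 24.3
position: [0.5104, 0.0178, 0.1211]
ee_rot: [0.875, 0.485, 0.0, 0.0]
ft_force: [-0.4, 0.5, 0.0]
grip_width: 0.69
grasp_force: 43.6
[0.51037667 0.01780427 0.12106345] [[ 0.53   0.848  0.001]
 [ 0.848 -0.53   0.   ]] approx left (tool, units) [ 9.08163612e-01 -7.92110364e-01  1.62323073e-04]
```

```bash
python3 -m pendant '[[0.5,-0.4,0,0,0,0,0.2],[0.9,-0.79,0,0,0,0,0.2],[0.9,-0.79,0,0,0,0,0.2],[0.9,-0.79,0,0,0,0,0.2],[0.9,-0.79,0,0,0,0,0.2],[0.9,-0.79,0,0,0,0,0.2],[0.9,-0.79,0,0,0,0,0.2],[0.9,-0.79,0,0,0,0,0.2],[0.9,-0.79,0,0,0,0,0.2],[0.9,-0.79,0,0,0,0,0.2]]'
python3 - <<'E'
from m import *
im,d,c=shot('wrist','w10'); o=manip.get_obs(); p=o['position']; print(p)
h=cv2.cvtColor(im,cv2.COLOR_RGB2HSV); q=proj(c,[[.5305,.122,.025]])[0]; print(q)
m=np.zeros(d.shape,np.uint8); cv2.circle(m,tuple(int(a) for a in q),60,255,-1); m&=cv2.inRange(h,(8,90,30),(28,255,255))
k=max(cv2.findContours(m,cv2.RETR_EXTERNAL,cv2.CHAIN_APPROX_NONE)[0],key=len)
P=onplane(c,k[:,0],.0215); b=cv2.minEnclosingCircle((P[:,:2]*1000).astype(np.float32)); print('brass',b)
at(c,d,.5305,.122,.018,.0385); held(c,d,p,.034,-.004,.004)
M=R.from_quat(o['ee_rot']).as_matrix(); print('left units',M.T@(np.r_[np.array(b[0])/1000,p[2]]-p)/.05)
E
```

```text
clock: 25.55
position: [0.5014, 0.0746, 0.1203]
ee_rot: [0.875, 0.485, 0.0, 0.0]
ft_force: [0.4, 1.1, -0.1]
grip_width: 0.687
grasp_force: 43.6
[0.50135009 0.07461753 0.12032343]
[313.97962575 163.62136715]
brass ((530.6838989257812, 120.95319366455078), 17.778427124023438)
at: z 18.7 ((530.5752563476562, 120.83116149902344), 36.93475341796875) 6929 slope [-0.0011 -0.0012]
held: z med 0.8 ((0.26847854256629944, 0.43572062253952026), 33.79756164550781) 8670 plane [-0.0003  0.0042  0.0005]
left units [1.09678859e+00 6.42217117e-03 3.91049988e-05]
```

View pics/w10.png

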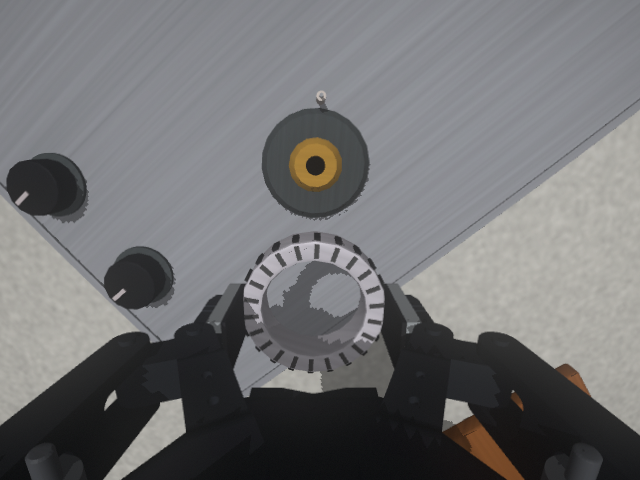

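The view shows the burner at (315,163) with its plug straight ahead at (321,98), clear of the jaws, and the crown held level at (314,302). I'll seat it.

```bash
python3 -m pendant '[[0.6,0,0,0,0,0,0.2],[1.1,0,0,0,0,0,0.2],[1.1,0,0.3,0,0,0,0.2],[1.1,0,0.8,0,0,0,0.2],[1.1,0,1.2,0,0,0,0.2],[1.1,0,1.45,0,0,0,0.2],[1.1,0,1.6,0,0,0,0.2],[1.1,0,1.68,0,0,0,0.2],[1.1,0,1.68,0,0,0,0.2],[1.1,0,1.68,0,0,0,0.2]]'
python3 -m pendant '[[0,0,0.01,0,0,0,0.2],[0,0,0.01,0,0,0,0.5],[0,0,0.01,0,0,0,0.75],[0,0,0.01,0,0,0,0.75],[0,0,0.01,0,0,0,0.75],[0,0,-0.4,0,0,0,0.75],[0,0,-1,0,0,0,0.75],[0,0,-1.68,0,0,0,0.75],[0,0,-1.68,0,0,0,0.75],[0,0,-1.68,0,0,0,0.75]]'
python3 - <<'E'
from m import *
im,d,c=shot('wrist','w11'); o=manip.get_obs(); print(o['position']); at(c,d,.5306,.121,.036,.035)
M=R.from_quat(o['ee_rot']).as_matrix(); print('to cap_large', M.T@(np.array([.4201,-.3806,.1203])-o['position'])/.05)
E
```

```text
clock: 26.85
position: [0.5309, 0.1214, 0.0368]
ee_rot: [0.875, 0.485, 0.0, 0.0]
ft_force: [0.5, 0.9, -0.6]
grip_width: 0.693
grasp_force: 43.6
clock: 28.1
position: [0.5303, 0.1212, 0.1199]
ee_rot: [0.875, 0.485, -0.0, -0.0]
ft_force: [-0.8, -0.7, -0.5]
grip_width: 0.878
grasp_force: 0.0
[0.52997921 0.12109746 0.11945287]
at: z 36.7 ((529.5408325195312, 121.19568634033203), 32.108314514160156) 3452 slope [0.0003 0.0011]
to cap_large [-9.67388152  3.45336093 -0.01075907]
```

Crown_large is seated (36.7 mm, level). I'll keep this yaw and go to cap_large.

```bash
python3 -m pendant '[[-1,0.3,0,0,0,0,0.8],[-2.1,0.7,0,0,0,0,0.8],[-3.2,1.1,0,0,0,0,0.8],[-4.3,1.5,0,0,0,0,0.8],[-5.4,1.9,0,0,0,0,0.8],[-6.5,2.3,0,0,0,0,0.8],[-7.6,2.7,0,0,0,0,0.8],[-8.7,3.1,0,0,0,0,0.8],[-9.68,3.45,0,0,0,0,0.8],[-9.68,3.45,0,0,0,0,0.8]]'
python3 -m pendant '[[0,0,0,0,0,0,0.8],[0,0,0,0,0,0,0.8],[0,0,0,0,0,0,0.8],[0,0,0,0,0,0,0.8],[0,0,0,0,0,0,0.8],[0,0,0,0,0,0,0.8],[0,0,0,0,0,0,0.8],[0,0,0,0,0,0,0.8],[0,0,0,0,0,0,0.8],[0,0,0,0,0,0,0.8]]'
python3 - <<'E'
from m import *
im,d,c=shot('wrist','w12'); o=manip.get_obs(); print(o['position'],o['joint_pos'].round(2)); at(c,d,.4202,-.3805,.030,.037)
M=R.from_quat(o['ee_rot']).as_matrix(); print('left', M.T@(np.array([.4202,-.3805,.1203])-o['position'])/.05)
E
```

```text
clock: 29.4
position: [0.4173, -0.3847, 0.1191]
ee_rot: [0.876, 0.482, -0.001, -0.0]
ft_force: [0.4, 1.0, -1.0]
grip_width: 0.899
grasp_force: 0.0
clock: 30.65
position: [0.4203, -0.3806, 0.1203]
ee_rot: [0.875, 0.485, 0.0, -0.0]
ft_force: [-0.7, -0.5, 0.1]
grip_width: 0.899
grasp_force: 0.0
[ 0.42031972 -0.38061314  0.12030547] [ 0.41  0.31  0.29  1.78 -0.1   1.06  0.18]
at: z 30.7 ((420.3281555175781, -380.9817810058594), 33.11891555786133) 6910 slope [-0.0014 -0.0012]
left [ 0.00065006 -0.00322976  0.00010935]
```

```bash
python3 -m pendant '[[0,0,0.4,0,0,0,0.8],[0,0,1,0,0,0,0.8],[0,0,1.5,0,0,0,0.8],[0,0,1.79,0,0,0,0.8],[0,0,1.79,0,0,0,0.8],[0,0,1.79,0,0,0,0.3],[0,0,1.79,0,0,0,0.3],[0,0,1.79,0,0,0,0.3],[0,0,1.79,0,0,0,0.3],[0,0,1.79,0,0,0,0.3]]' 45
python3 -m pendant '[[0,0,-0.2,0,0,0,0.3],[0,0,-0.8,0,0,0,0.3],[0,0,-1.79,0,0,0,0.3],[1,-0.4,-1.79,0,0,0,0.3],[2.1,-0.8,-1.79,0,0,0,0.3],[3.2,-1.2,-1.79,0,0,0,0.3],[4.3,-1.6,-1.79,0,0,0,0.3],[5.4,-2.1,-1.79,0,0,0,0.3],[6.5,-2.6,-1.79,0,0,0,0.3],[7.6,-3,-1.79,0,0,0,0.3]]'
python3 -m pendant '[[0.6,-0.3,0,0,0,0,0.3],[0.98,-0.45,0,0,0,0,0.3],[0.98,-0.45,0,0,0,0,0.3],[0.98,-0.45,0,0,0,0,0.3],[0.98,-0.45,0,0,0,0,0.3],[0.98,-0.45,0,0,0,0,0.3],[0.98,-0.45,0,0,0,0,0.3],[0.98,-0.45,0,0,0,0,0.3],[0.98,-0.45,0,0,0,0,0.3],[0.98,-0.45,0,0,0,0,0.3]]'
python3 - <<'E'
from m import *
im,d,c=shot('wrist','w13'); o=manip.get_obs(); p=o['position']; print(p); held(c,d,p,.036,-.009,.006); at(c,d,.5303,.121,.036,.035)
M=R.from_quat(o['ee_rot']).as_matrix(); print('left', M.T@(np.array([.5302,.1212,.1203])-p)/.05)
E
```

```text
clock: 31.95
position: [0.4208, -0.381, 0.0325]
ee_rot: [0.875, 0.485, 0.0, 0.001]
ft_force: [-3.2, 1.3, 5.2]
grip_width: 0.732
grasp_force: 47.7
clock: 33.2
position: [0.4949, 0.023, 0.1218]
ee_rot: [0.875, 0.485, 0.001, 0.001]
ft_force: [0.9, -0.7, -1.8]
grip_width: 0.734
grasp_force: 49.9
clock: 34.45
position: [0.5014, 0.0746, 0.1203]
ee_rot: [0.875, 0.485, 0.0, 0.0]
ft_force: [0.1, -0.1, -1.2]
grip_width: 0.738
grasp_force: 49.9
[0.50138753 0.07462309 0.12031931]
held: z med -1.8 ((0.8682510256767273, 1.4345612525939941), 35.513343811035156) 16990 plane [-0.0091 -0.0027 -0.0017]
at: z 36.7 ((529.7868041992188, 121.22112274169922), 32.07875061035156) 4028 slope [ 0.0005 -0.0002]
left [ 1.09535482e+00 -4.95487348e-03  4.53102431e-04]
```

View pics/w13.png

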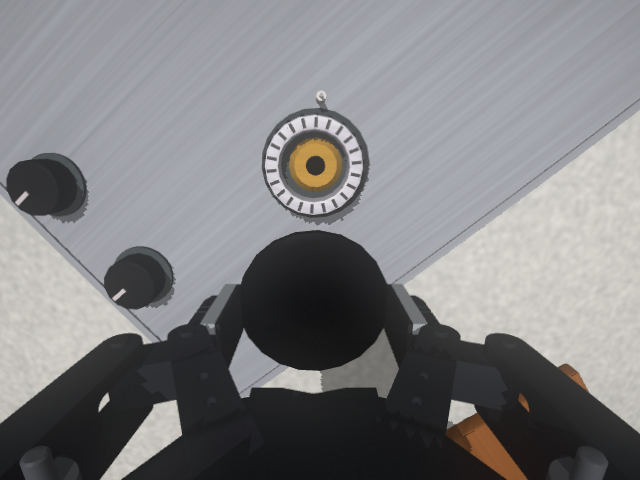

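Cap_large is held level at (314,300), and crown_large is on its burner at (315,163). I'll seat the cap.

```bash
python3 -m pendant '[[0.6,0,0,0,0,0,0.3],[1.1,0,0,0,0,0,0.3],[1.1,0,0.3,0,0,0,0.3],[1.1,0,0.7,0,0,0,0.3],[1.1,0,1.05,0,0,0,0.3],[1.1,0,1.3,0,0,0,0.3],[1.1,0,1.43,0,0,0,0.3],[1.1,0,1.51,0,0,0,0.3],[1.1,0,1.51,0,0,0,0.3],[1.1,0,1.51,0,0,0,0.3]]'
python3 -m pendant '[[0,0,0,0,0,0,0.3],[0,0,0,0,0,0,0.6],[0,0,0,0,0,0,0.8],[0,0,0,0,0,0,0.8],[0,0,0,0,0,0,0.8],[0,0,-0.4,0,0,0,0.8],[0,0,-1,0,0,0,0.8],[0,0,-2,0,0,0,0.8],[-1,0,-3,0,0,0,0.8],[-1,0,-3,0,0,0,0.8]]'
python3 - <<'E'
from m import *
im,d,c=shot('wrist','w14'); o=manip.get_obs(); print(o['position']); at(c,d,.5303,.121,.042,.037)
T=['third_cap','soap','mug','cap_small']
for cam in ['side','scene']:
    im,d,c=shot(cam,cam+'14'); at(c,d,.5303,.121,.042,.037); at(c,d,.502,.339,.042,.03)
    for t in T:
        for f in manip.trace(t,cam)[:1]:
            ys,xs=np.nonzero(f['pixels']&(d>0)); oo,v=rays(c,np.c_[xs,ys]); print(cam,t,np.round(f['p'],2),np.round(np.median(oo+v*d[ys,xs][:,None],0),3))
E
```

```text
clock: 35.75
position: [0.5308, 0.1213, 0.0452]
ee_rot: [0.875, 0.485, 0.0, 0.0]
ft_force: [-0.0, -0.1, -1.6]
grip_width: 0.735
grasp_force: 49.9
clock: 37.0
position: [0.5048, 0.0767, 0.1982]
ee_rot: [0.875, 0.483, 0.002, 0.001]
ft_force: [0.6, 0.7, 0.0]
grip_width: 0.901
grasp_force: 0.0
[0.50445508 0.07731497 0.19716698]
at: z 42.7 ((529.819580078125, 121.63252258300781), 33.12502670288086) 4917 slope [-0.0013 -0.0011]
at: z 41.1 ((529.2192993164062, 120.45439910888672), 33.415245056152344) 355 slope [0.0003 0.006 ]
at: z 41.2 ((500.8041687011719, 335.95953369140625), 25.080055236816406) 126 slope [-0.002  -0.0143]
side third_cap 0.89 [0.707 0.247 0.041]
side soap 0.66 [0.529 0.116 0.041]
side mug 0.7 [ 0.716 -0.264  0.06 ]
side cap_small 0.72 [0.5   0.334 0.041]
at: z 42.4 ((531.998291015625, 123.49885559082031), 33.64506149291992) 524 slope [-0.0015 -0.001 ]
at: z 42.0 ((502.5418395996094, 341.0872802734375), 25.38983917236328) 340 slope [-0.0012 -0.0069]
scene third_cap 0.96 [0.714 0.259 0.042]
scene soap 0.69 [ 0.79  -0.095  0.07 ]
scene mug 0.69 [ 0.738 -0.233  0.06 ]
scene cap_small 0.58 [0.505 0.34  0.042]
```

View pics/scene14.png

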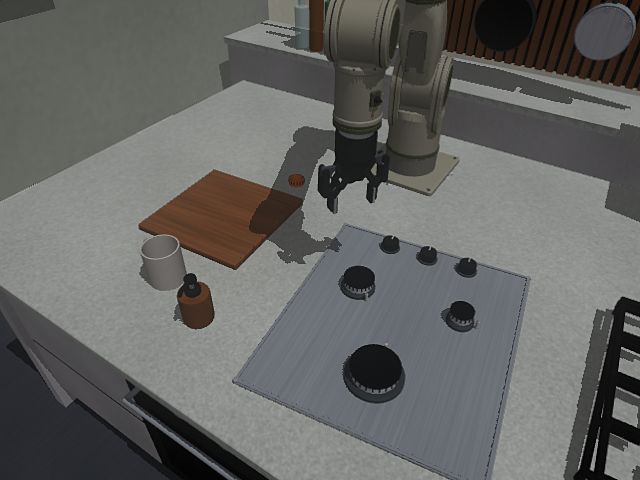

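The scene view shows both burners assembled and level, at (358,281) and (461,315). The third cap, mug and soap haven't moved, and the arm is clear, so I'll hand in.

```bash
python3 -c "
from workcell import manip
print(manip.hand_in())"
```

```text
the job is handed in; nothing more can be done
None
```

Both burners are back together, with crowns and caps measured level and fully home and the gripper clear; the third cap, soap and mug are where they were, and I handed the job in at about 37 s (it returned no verdict).

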